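# Try the lift-up flap of the toddler's dish box

## Task

Check that the stay on the toddler's dish box, the big clear acrylic box with the sloping lift-up front flap, works before tea. Raise the flap by its round pull until the stay locks, take your hand right away and see that the flap stands up by itself for a good second; then press the release button on top of the box to unlock the stay, and let the flap come down until it is fully shut. Leave the small knob-lidded tub on the counter alone.

Things in the scene. Friction and masses are not known exactly. Their poses are not given: they have to be found in the camera images.
- flap (a joint): Flap angle, rad: 0 shut (sloping 37 deg down to the front), grows as raised. The stay clicks in past 1.10 and holds it at 1.10; hard stop 1.18: raise to 1.15, let go. Unlocked it sinks by itself on a damper, shut in 2 to 5 s. Raising takes a few N. Box fixed on the counter, 240 deep, 260 wide, 205 mm high behind, 75 in front; flap faces the robot, turned up to 17 deg; flap 200 mm long.
- flap_grip (a point): Centre of the pull near the middle of the flap's lower edge, 127 mm up when shut: dark steel disc on edge, 32 mm across, 16 thick, flat sides left and right; pinch it across y from above; it can pivot in the grip. Frame turns with the flap: y along the hinge to the robot's left, x up the flap, z out of its face. Hinge: 170 mm along +x, 36 along -z; raising turns about +y. Flap's face 33 mm below.
- release_top (a point): Middle of the top of the release button (moves with it): plain grey, round, 28 mm across, 16 mm proud of a white 44 mm square housing on the box's flat top behind the hinge, on the robot's left; 244 mm above the counter. Press straight down, spring 2.5 N rising to 7 N, travel 12 mm; beyond 8 mm it frees the flap. Hold it down until the flap has begun to sink (half a second); it springs back.
- tub: A bystander: small clear tub, 110 mm square (lid 116), 105 mm high, with a white lid and an aluminium knob on top, loose on the counter to one side of the dish box. Origin at the centre of its underside.

How it is judged (in metres and radians):
On the way, in this order (a step that is already met when the one before it is completed fails the run):
1. the flap stands raised on its locked stay, with the robot touching nothing, for one second (value of joint flap above 1.04 rad and contact force between each of the arm, the fingers and anything else below 0.1 N), for 1 s.
2. the flap is unlocked and sinking with the hand at the release button (value of joint flap below 1 rad and distance between the grasp point and release_top below 0.1 m).
At the end, for the whole second after the job is handed in: the flap is shut again (within 0.06 rad, 3.5 degrees) and at rest, after having stood locked by itself and been freed with the button (value of joint flap below 0.06 rad and velocity of joint flap between -0.05 and 0.05 rad/s); the robot touches nothing.
It fails at once if the small tub is shifted by more than 30 mm or tipped (distance of tub from where it was at the start of the episode above 0.03 m or angle between tub's own z axis and vertical above 0.3 rad).
It also fails if it takes over 45 s, if anything falls off the work surface, if the arm or the gripper's body presses on something with over 40 N, if the wrist force passes 120 N, or if a joint passes its speed limit or range.

## Robot

A 6-joint arm with a two-finger parallel gripper is mounted at the origin on the work surface. World frame = base frame: x ahead of the robot, y to its left, z up, the work surface at z = 0. Lengths are in mm, angles in degrees, forces in N, time in s.
With the tool pointing down it reaches from about 350 to 850 mm from the base axis. Payload 8.1 kg.
Tool frame: the origin (TCP) lies at the very end of the fingers, on their centre line; the grasp point (between the pads) lies 19 mm behind it; z points along the fingers, y is the direction in which the jaws open and shut (so a half turn about z gives the same grasp; the last joint's range is limited). The gripper opens to 85 mm and grips with 20 to 120 N. Pads are 22 mm wide; open, the fingers measure 114 mm over their backs; the gripper's body (76 mm by 85 mm) begins 54 mm behind the grasp point. The pads swing forward as they close: fully open they stand 13 mm farther back than shut.
Start: joints at [62.028, 7.471, 85.268, -0, 87.261, -4.893], TCP at [235.177, 551.994, 231.292] pointing down, gripper open.
Joint ranges: [-169.43, 169.43], [-51.17, 129.36], [1.28, 143.12], [-76.62, 256.62], [0, 156.53], [-152.29, 152.29]. Speed limits (degrees/s): [136.94, 136.94, 159.86, 180, 180, 180].

## Interface

Orientations are given as [roll, pitch, yaw] about the fixed x, y, z axes, in that order (R = Rz(yaw) Ry(pitch) Rx(roll)).
In Python, from bench import r gives the robot as it stands.
- The arm moves only by the shell command python3 -m crank 'ROWS' [OPENING] [FORCE]. ROWS is JSON, a list that holds one entry, the list of rows, each a list of 6 numbers: the shift along the tool's x, y, z in m, then the turn, a rotation vector about the tool's x, y, z in rad. A call has 1 to 10 rows; each row is the pose to reach, as a shift and turn from the pose measured when the call began, along the tool's axes at that moment; what a row does not reach only later rows make up. A row lasts 1/8 s, in which the tool goes at most 62.5 mm and 10.7 degrees, less where a joint would pass 70% of its speed; a pose out of reach is approached as far as the arm can. A call with a gripper value outside its range is refused whole. OPENING is the closure, from 0 (fully open) to 1 (shut), set as the call begins (- or left out, the last holds). The fingers move at their own pace and stop on an object; FORCE is the grip in N (left out, the last holds). Time passes only in rows, so rows that repeat a pose let the fingers close. It gives the time, the measured TCP pose, the force and the opening at its end, in the units of the state.
- r.sense(): the state, without advancing time (a new reading comes with each control period).
- r.snapshot(name): name is "side" or "top"; returns (picture, depth): 384x512x3 uint8, blue, green, red; 384x512 float32, mm along the optical axis (not along the pixel's ray), 0 where there is no reading.
- r.get_calibration(name): a dict with "mtx" (3x3 intrinsics, pixels), "cam_to_world" (4x4, takes a point from camera to world coordinates). Camera axes: x right, y down, z forward; pixel columns grow to the right and rows downward; lengths in mm; the calibration is good to about 2 mm. A picture is of the moment at which its call begins. get_calibration takes no time and is no camera call.
- r.hand_in(): hands the job in, once; it reports no verdict.
Trained networks look in the newest picture that a camera, given by its name, has taken for a name from the list of things; names that differ only in an ending like _2 or _b are one class to them, and where a whole thing is asked for, a point or a joint stands for the part that bears it (a point fixed in the world has none). Each returns a list of dicts, best first, with "conf" (0 to 1); they miss things now and then, are a little off and sometimes report something else, mostly with a low value. They report only what shows in the picture. A call takes as long as a camera call.
- r.look_for(thing, camera): "extent" ([left, top, right, bottom] in pixels, round what is visible of it).
- r.landmark_of(thing, camera): "pixel" ([column, row] in pixels: a listed point, or the origin of a listed thing).
The state is a dict: "time": time; "joint_pos": joint angles; "qd": joint speeds; "joint_efforts": joint torques, N m; "tool_pos": TCP position; "tcp_rot": TCP orientation; "ft_force": force on the tool from outside, world axes, zero at the start; "wrist_torque": the same for the moment, N m; "finger_gap": finger opening in mm.
Only numpy, scipy, OpenCV 4.12 (cv2) and the standard library are available. Lean on these libraries where they do the work, as an engineer would, in place of code of your own. Each camera call takes 0.05 s, during which the arm holds its last target.

## Working session

There is one attempt and no reset: what is moved stays moved. The work goes in short steps, Python scripts to look and compute and a shell command to move; the robot and the scene stay as the last step left them, time stands still between calls to the robot, and variables do not carry over. Pictures are saved under pics/ and viewed, and the job is handed in when it is done.

```bash
ls; mkdir -p pics
cat > h.py <<'E'
import numpy as np,cv2
from bench import r
from scipy.spatial.transform import Rotation as R
def ray(cam,px):
    c=r.get_calibration(cam);K=np.array(c["mtx"]);T=np.array(c["cam_to_world"])
    d=T[:3,:3]@np.linalg.inv(K)@np.array([px[0],px[1],1.]);return T[:3,3],d
def at_z(cam,px,z):
    o,d=ray(cam,px);return o+d*(z-o[2])/d[2]
def at_d(cam,px,dep):
    o,d=ray(cam,px);return o+d*dep
def snap(cam,name):
    p,d=r.snapshot(cam);cv2.imwrite('pics/%s.png'%name,p);return p,d
def tool():
    s=r.sense();return np.array(s["tool_pos"]),R.from_euler('xyz',s["tcp_rot"],degrees=True),s
def rel(p,Rt):
    t,R0,s=tool();return R0.inv().apply(np.array(p)-t)/1000,(R0.inv()*Rt).as_rotvec()
E
python3 - <<'E'
from h import *
np.set_printoptions(precision=3,suppress=True)
for c in("side","top"):
    p,d=snap(c,c+'0')
    for n in("flap_grip","release_top","tub"):
        for k in r.landmark_of(n,c)[:2]:
            px=k["pixel"];z={"flap_grip":127,"release_top":244,"tub":0}[n]
            print(c,n,k["conf"],np.round(px,1),at_z(c,px,z),d[int(px[1]),int(px[0])],at_d(c,px,d[int(px[1]),int(px[0])]))
    for k in r.look_for("flap",c)[:2]+r.look_for("tub",c)[:1]:print(k)
print(r.sense())
E
```

```text
pics
side flap_grip 0.67 [230.4 242.7] [ 465.044 -126.114  127.   ] 874.87634 [ 464.703 -140.824  140.782]
side release_top 0.65 [295.3 172.4] [650.575 -15.417 244.   ] 933.7476 [650.744 -14.766 243.576]
side tub 0.63 [343.5 360.9] [ 678.21  -396.852    0.   ] 688.37463 [ 653.108 -439.6     81.881]
{'extent': [313.9, 313.9, 381.3, 384.0], 'conf': 0.83}
top flap_grip 0.74 [291.8 216.2] [ 466.917 -133.557  127.   ] 1409.6105 [ 466.165 -132.412  141.899]
top release_top 0.57 [254.7 144.1] [663.195 -25.888 244.   ] 1325.8287 [662.516 -25.884 247.309]
top tub 0.83 [369.7 155.8] [ 668.4   -404.323    0.   ] 1488.0928 [ 653.799 -384.019   82.884]
{'extent': [242.7, 159.5, 332.2, 226.0], 'conf': 0.56}
{'time': 0.6, 'joint_pos': array([62.029,  7.47 , 85.268, -0.001, 87.262, -4.892]), 'qd': array([-0.042,  0.02 , -0.098, -0.07 , -0.073,  0.043]), 'joint_efforts': array([ -0.001, -56.895, -50.06 ,   0.   ,   0.001,   0.   ]), 'tool_pos': array([235.181, 551.991, 231.31 ]), 'tcp_rot': array([179.999,   0.002, 156.921]), 'ft_force': array([-0.087,  0.361, -0.112]), 'wrist_torque': array([-0.026, -0.012,  0.04 ]), 'finger_gap': 85.38267847310632}
```

View pics/side0.png

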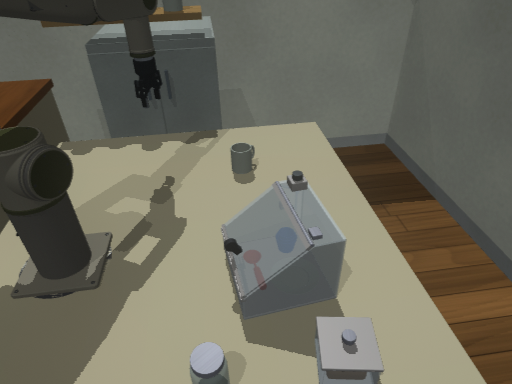

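View pics/top0.png

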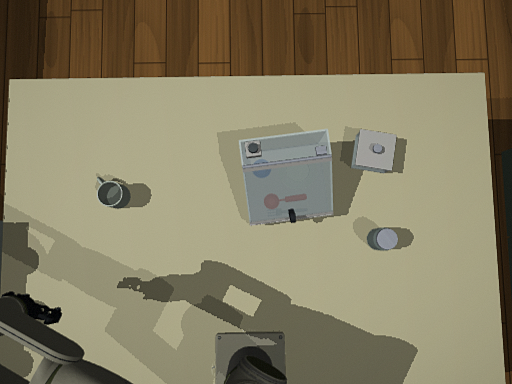

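Side view: the pull is the dark disc at about (232,246), and the button sits on its housing at (297,176). Top view: pull at (292,216), button at (254,147), tub lid at (376,150). Next I'll zoom in to get the yaw.

Run:
```python
from h import *
p=cv2.imread('pics/top0.png')[115:235,225:345];cv2.imwrite('pics/topz.png',cv2.resize(p,None,fx=5,fy=5,interpolation=cv2.INTER_CUBIC))
p=cv2.imread('pics/side0.png')[160:310,210:360];cv2.imwrite('pics/sidez.png',cv2.resize(p,None,fx=4,fy=4,interpolation=cv2.INTER_CUBIC))
```

```text
(no output)
```

View pics/topz.png

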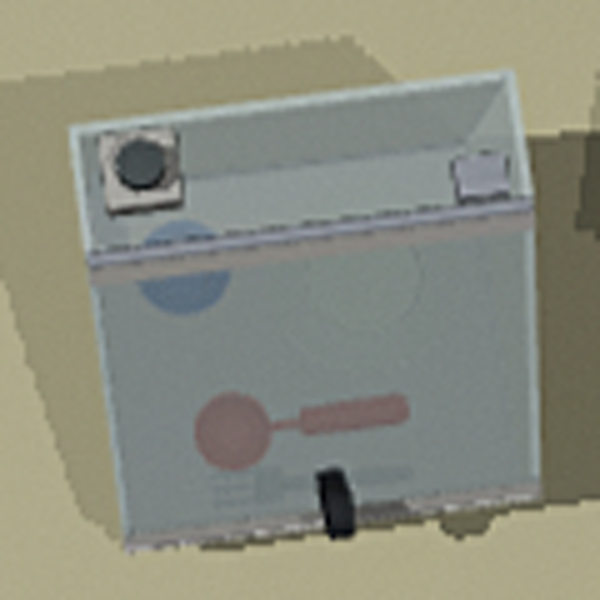

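View pics/sidez.png

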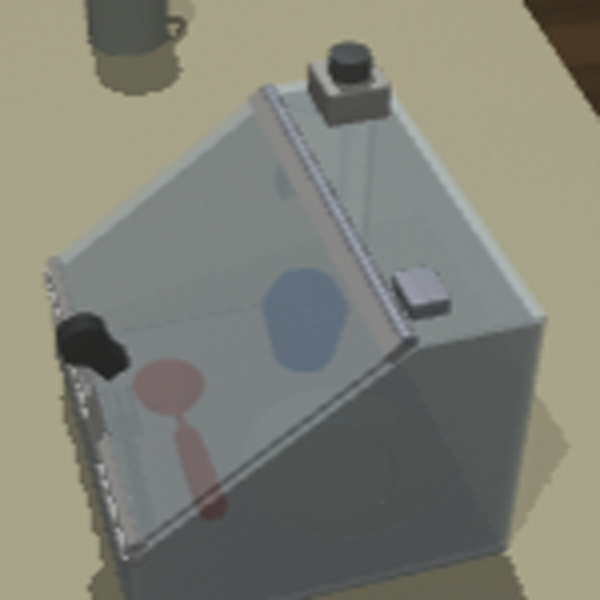

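Run:
```python
from h import *
np.set_printoptions(precision=1,suppress=True)
d=None
def tri(a,b):
    o1,d1=ray("top",a);o2,d2=ray("side",b)
    A=np.c_[d1,-d2];s=np.linalg.lstsq(A,o2-o1,rcond=None)[0]
    p,q=o1+s[0]*d1,o2+s[1]*d2;return (p+q)/2,np.linalg.norm(p-q)
T=lambda x,y:(225+x/5-.4,115+y/5-.4); S=lambda x,y:(210+x/4-.4,160+y/4-.4)
print("btn",tri(T(141,163),S(350,52)), at_z("top",T(141,163),244))
print("pull",tri(T(337,503),S(84,338)),at_z("top",T(337,503),127),at_z("side",S(84,338),127))
a,b=at_z("top",T(90,258),208),at_z("top",T(532,205),208);print("hinge",a,b,np.degrees(np.arctan2(-(a-b)[0],(a-b)[1])))
a,b=at_z("top",T(72,128),205),at_z("top",T(512,72),205);print("back",a,b,np.degrees(np.arctan2(-(a-b)[0],(a-b)[1])),np.linalg.norm(a-b))
a,b=at_z("top",T(128,548),80),at_z("top",T(538,497),80);print("front",a,b,np.degrees(np.arctan2(-(a-b)[0],(a-b)[1])))
for c in("top","side"):print(c,r.get_calibration(c)["cam_to_world"][:3,3])
```

```text
btn (array([654.1, -20.5, 246.2]), np.float64(0.03563566990754487)) [654.5 -20.5 244. ]
pull (array([ 467.4, -134. ,  129.9]), np.float64(4.692861588899132)) [ 469.9 -134.2  127. ] [ 465.1 -131.2  127. ]
hinge [607.2   9.4 208. ] [ 634.  -243.1  208. ] 6.062247274162864
back [683.2  19.  205. ] [ 712.2 -234.5  205. ] 6.518506606957972 255.11677341458903
front [446.6  -8.6  80. ] [ 474.2 -261.9   80. ] 6.2415589996973075
top [ 395.   -24.1 1552. ]
side [ 449.8 -785.9  745.2]
```

Run:
```python
from h import *
np.set_printoptions(precision=4,suppress=True)
print(rel([467,-133,230],R.from_euler('xyz',[180,0,186.2],degrees=True)))
```

```text
(array([-0.4818, -0.5393,  0.0013]), array([ 0.   ,  0.   , -0.511]))
```

```bash
python3 -m crank '[[[-0.04,-0.045,-0.02,0,0,-0.05],[-0.08,-0.09,-0.03,0,0,-0.1],[-0.12,-0.135,-0.03,0,0,-0.15],[-0.16,-0.18,-0.03,0,0,-0.2],[-0.2,-0.225,-0.03,0,0,-0.25],[-0.24,-0.27,-0.03,0,0,-0.3],[-0.28,-0.315,-0.03,0,0,-0.35],[-0.32,-0.36,-0.03,0,0,-0.4],[-0.36,-0.405,-0.03,0,0,-0.45],[-0.4,-0.45,-0.03,0,0,-0.5]]]' 0 40
python3 - <<'E'
from h import *
np.set_printoptions(precision=4,suppress=True)
print(rel([467,-133,230],R.from_euler('xyz',[180,0,186.2],degrees=True)))
E
```

```text
time: 1.85
tool_pos: [427.2, -20.8, 261.8]
tcp_rot: [-180.0, 0.1, -174.3]
ft_force: [0.8, -0.4, 0.1]
finger_gap: 85.1
(array([-0.0285, -0.1155,  0.0318]), array([-0.0002,  0.0015, -0.0096]))
```

```bash
python3 -m crank '[[[-0.0095,-0.0385,0.01,0,0,-0.005],[-0.019,-0.077,0.02,0,0,-0.01],[-0.0285,-0.1155,0.032,0,0,-0.01],[-0.0285,-0.1155,0.032,0,0,-0.01]]]'
python3 - <<'E'
from h import *
np.set_printoptions(precision=4,suppress=True)
for c in("side","top"):
    p,d=snap(c,c+'1')
    if c=="side": p=p[150:300,150:350];cv2.imwrite('pics/s1z.png',cv2.resize(p,None,fx=4,fy=4))
    else:
        p=p[115:265,225:375];cv2.imwrite('pics/t1z.png',cv2.resize(p,None,fx=4,fy=4));
        for row in range(190,330,8):
            k=[at_d(c,(col,row),d[row,col])[2] for col in range(255,310,6)];print(row,np.round(k))
    print(c,[ (k["conf"],k["pixel"],at_z(c,k["pixel"],128)) for k in r.landmark_of("flap_grip",c)[:2]])
E
```

```text
time: 2.35
tool_pos: [466.6, -135.0, 228.5]
tcp_rot: [180.0, -0.0, -174.0]
ft_force: [-0.9, 0.2, 0.1]
finger_gap: 85.9
side [(0.84, [230.1, 241.8], array([ 464.5491, -123.8254,  128.    ]))]
190 [151. 150. 148. 145. 151. 645. 644. 639. 636. 635.]
198 [140. 139. 131. 135. 646. 646. 639. 644. 639. 639.]
206 [115. 118. 121. 119. 646. 646. 638. 635. 638. 642.]
214 [104. 103.  95. 644. 646. 621. 629. 628. 635. 636.]
222 [ 84.  82.  73. 650. 646.   7. 448. 609. 618. 624.]
230 [  3.  -0. 648. 649.   1.  -7.  -2.  -4.  -5.  -1.]
238 [ -5.  -4. 647. 646.  -0.   1.   1.   0.   1.   2.]
246 [  3. 645. 647.  -1.   0.  -2.   4.   5.   0.   1.]
254 [  5. 649. 649.  -0.  -3.   1.   6.   4.  -7.   5.]
262 [648. 649.   2.  -2.   4.   4.  -7.   4.   5.   1.]
270 [651. 649.  -7.  -0.  -5.  -4.   6.   2.   3. 579.]
278 [649.  -1.   0.   8.  -6.  -5.  -1.   1.   2. 621.]
286 [648. 628.   9.   7.  -2.  -4.  -7.   3. 580. 648.]
294 [637. 651. 651. 649. 647.   1.   7.  -1. 621. 648.]
302 [646. 647. 654. 655. 653. 650. 647. 649. 649. 647.]
310 [652. 655. 659. 660. 654. 652. 644. 632. 651. 647.]
318 [661. 661. 660. 658. 658. 653. 645. 642. 647.  -1.]
326 [664. 664. 664. 663. 661. 657. 646. 628.  -0.  -5.]
top []
```

View pics/s1z.png

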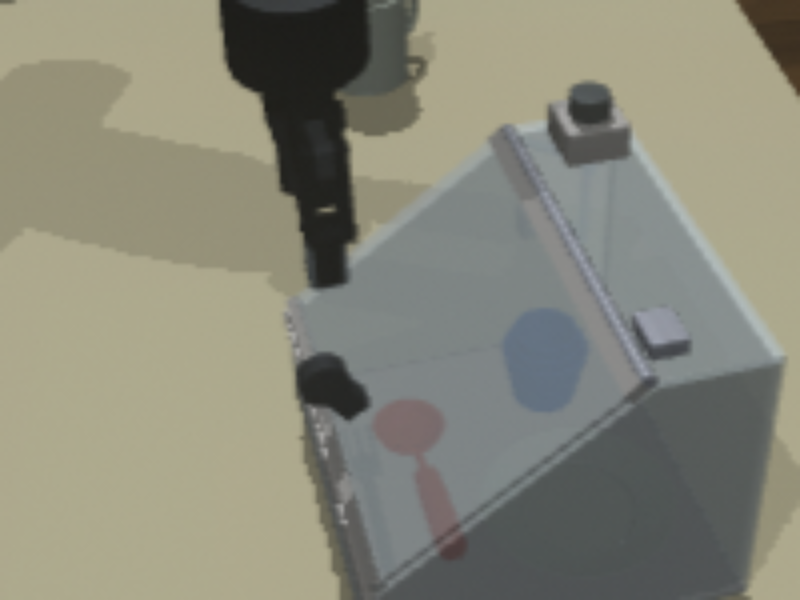

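View pics/t1z.png

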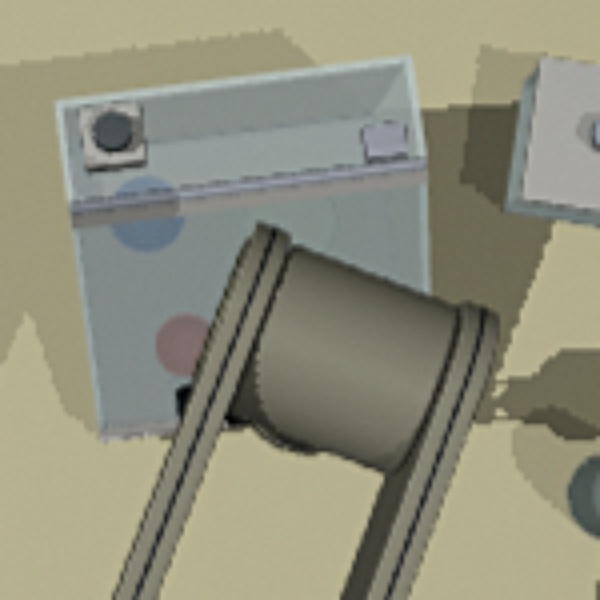

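Side view: fingers are above the pull, which is at about (230,245). The forearm clears everything at z≈640. Descending now.

```bash
python3 -m crank '[[[0,0.002,0.04,0,0,0],[0,0.002,0.08,0,0,0],[0,0.002,0.119,0,0,0],[0,0.002,0.119,0,0,0]]]'
python3 - <<'E'
from h import *
p,d=snap("side",'side2');p=p[180:300,180:340];cv2.imwrite('pics/s2z.png',cv2.resize(p,None,fx=4,fy=4))
E
```

```text
time: 3.05
tool_pos: [464.7, -128.5, 108.8]
tcp_rot: [179.9, -0.2, -173.7]
ft_force: [0.4, 0.3, -0.3]
finger_gap: 85.5
```

View pics/s2z.png

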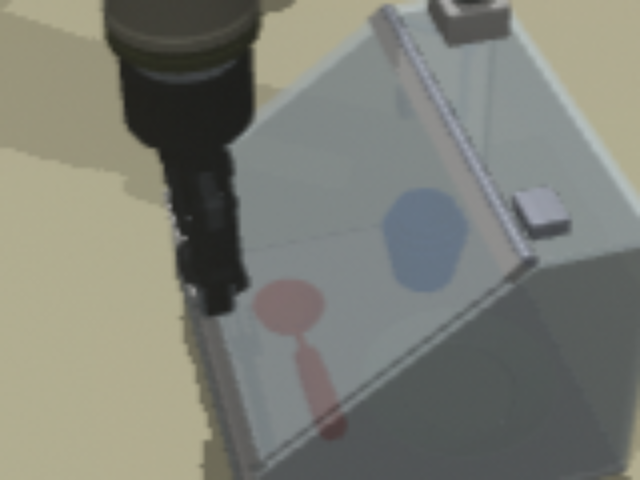

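Fingers straddle the pull. Close, correcting a few mm.

```bash
python3 -m crank '[[[-0.002,-0.004,0,0,0,0],[-0.002,-0.004,0,0,0,0],[-0.002,-0.004,0,0,0,0],[-0.002,-0.004,0,0,0,0],[-0.002,-0.004,0,0,0,0],[-0.002,-0.004,0,0,0,0]]]' 1 40
```

```text
time: 3.85
tool_pos: [469.1, -133.0, 111.8]
tcp_rot: [180.0, 0.1, -173.7]
ft_force: [-0.7, 1.1, 5.5]
finger_gap: 15.5
```

```bash
python3 -m crank '[[[0.0047,0,-0.0110,0,0,0],[0.0088,0,-0.0226,0,0,0],[0.0118,0,-0.0344,0,0,0],[0.0142,0,-0.0462,0,0,0],[0.0156,0,-0.0583,0,0,0],[0.0164,0,-0.0704,0,0,0],[0.0162,0,-0.0825,0,0,0],[0.0151,0,-0.0946,0,0,0],[0.0151,0,-0.0946,0,0,0]]]' 1 40
python3 - <<'E'
from h import *
p,d=snap("side",'side3');p=p[130:300,180:340];cv2.imwrite('pics/s3z.png',cv2.resize(p,None,fx=3,fy=3))
E
```

```text
time: 4.97
tool_pos: [454.5, -134.6, 206.7]
tcp_rot: [180.0, 0.1, -173.6]
ft_force: [4.7, -0.4, -2.0]
finger_gap: 15.1
```

View pics/s3z.png

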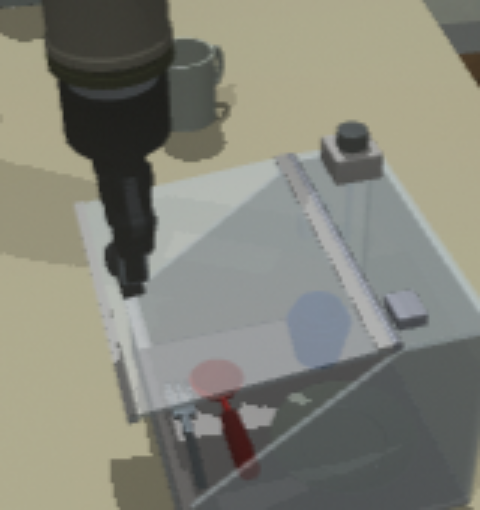

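Flap up about 33° and the pull still held. Continuing along the arc.

```bash
python3 -m crank '[[[-0.0018,0,-0.010,0,0,0],[-0.0041,0,-0.0198,0,0,0],[-0.0077,0,-0.0315,0,0,0],[-0.0119,0,-0.0427,0,0,0],[-0.0172,0,-0.0540,0,0,0],[-0.0229,0,-0.0644,0,0,0],[-0.0331,0,-0.0794,0,0,0],[-0.0405,0,-0.0887,0,0,0],[-0.0405,0,-0.0887,0,0,0],[-0.0405,0,-0.0887,0,0,0]]]' 1 40
python3 - <<'E'
from h import *
t,_,s=tool();z=t[2]+19
print(np.radians(25.06)+np.arcsin((z-200.6)/173.8),np.radians(25.06)+np.arcsin((z-3.5-200.6)/173.8))
p,d=snap("side",'side4');p=p[110:300,180:340];cv2.imwrite('pics/s4z.png',cv2.resize(p,None,fx=3,fy=3))
E
```

```text
time: 6.28
tool_pos: [495.1, -129.9, 295.9]
tcp_rot: [180.0, 0.2, -173.6]
ft_force: [3.3, 3.1, -4.4]
finger_gap: 15.5
1.1549760323495448 1.128547728023217
```

View pics/s4z.png

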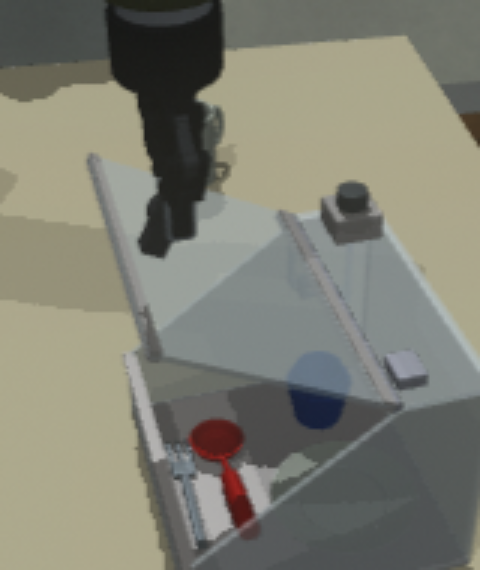

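Flap stands at about 1.13–1.15 by the arc geometry. I'll nudge 3 mm further for margin, then open.

```bash
python3 -m crank '[[[-0.002,0,-0.0025,0,0,0],[-0.002,0,-0.0025,0,0,0],[-0.002,0,-0.0025,0,0,0]]]' 1 40
python3 -m crank '[[[0.001,0,0.001,0,0,0],[0.001,0,0.001,0,0,0],[0.001,0,0.001,0,0,0],[0.001,0,0.001,0,0,0],[0.001,0,0.001,0,0,0]]]' 0 40
python3 - <<'E'
from h import *
p,d=snap("side",'side5');p=p[110:300,180:340];cv2.imwrite('pics/s5z.png',cv2.resize(p,None,fx=3,fy=3))
E
```

```text
time: 6.7
tool_pos: [496.9, -129.7, 297.9]
tcp_rot: [180.0, 0.2, -173.6]
ft_force: [4.0, 0.9, -9.1]
finger_gap: 15.3
time: 7.32
tool_pos: [495.9, -129.9, 297.0]
tcp_rot: [180.0, 0.2, -173.6]
ft_force: [-0.4, 1.0, 0.2]
finger_gap: 85.2
```

View pics/s5z.png

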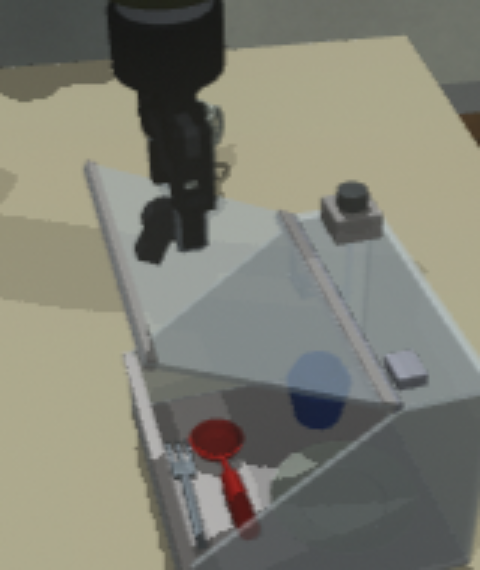

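The flap stayed up when the fingers opened (force now about 0). Retreating straight up and waiting.

```bash
python3 -m crank '[[[0,0,-0.03,0,0,0],[0,0,-0.07,0,0,0],[0,0,-0.11,0,0,0],[0,0,-0.11,0,0,0],[0,0,-0.11,0,0,0],[0,0,-0.11,0,0,0],[0,0,-0.11,0,0,0],[0,0,-0.11,0,0,0],[0,0,-0.11,0,0,0],[0,0,-0.11,0,0,0]]]' 0
python3 -m crank '[[[0,0,0,0,0,0],[0,0,0,0,0,0],[0,0,0,0,0,0],[0,0,0,0,0,0],[0,0,0,0,0,0],[0,0,0,0,0,0]]]' 1
python3 - <<'E'
from h import *
np.set_printoptions(precision=4,suppress=True)
p,d=snap("side",'side6');cv2.imwrite('pics/s6z.png',cv2.resize(p[110:300,180:340],None,fx=3,fy=3))
print([ (k["conf"],k["pixel"]) for k in r.landmark_of("release_top","side")[:2]])
print(rel([654,-20.5,280],R.from_euler('xyz',[180,0,186.3],degrees=True)), r.sense()["joint_pos"])
E
```

```text
time: 8.62
tool_pos: [495.5, -130.0, 407.0]
tcp_rot: [180.0, 0.2, -173.6]
ft_force: [0.4, -0.3, 0.6]
finger_gap: 84.9
time: 9.38
tool_pos: [495.5, -130.0, 407.0]
tcp_rot: [180.0, 0.2, -173.6]
ft_force: [-0.0, -0.6, -0.4]
finger_gap: -0.2
[(0.66, [298.8, 174.0])]
(array([-0.1692,  0.0911,  0.1276]), array([0.0007, 0.0036, 0.0013])) [ -20.5242   -6.4417   81.1116    0.1317  105.1654 -116.8656]
```

View pics/s6z.png

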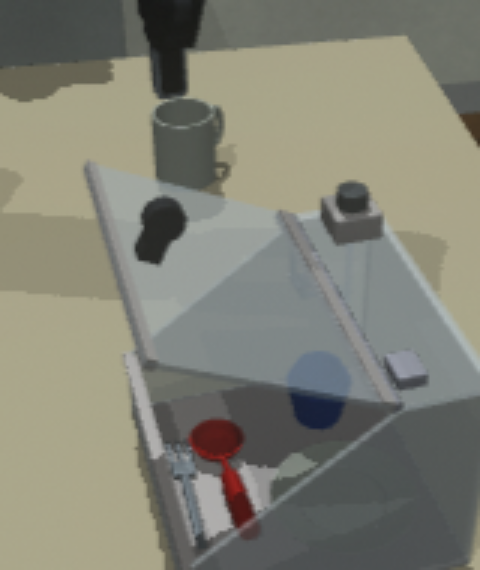

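The flap stands on its own, with the hand well clear for over 1.5 s. Moving over the button.

```bash
python3 -m crank '[[[-0.045,0.025,0,0,0,0],[-0.09,0.05,0,0,0,0],[-0.135,0.075,0.02,0,0,0],[-0.169,0.091,0.06,0,0,0],[-0.169,0.091,0.1,0,0,0],[-0.169,0.091,0.127,0,0,0],[-0.169,0.091,0.127,0,0,0]]]' 1
python3 - <<'E'
from h import *
np.set_printoptions(precision=4,suppress=True)
p,d=snap("side",'side7');cv2.imwrite('pics/s7z.png',cv2.resize(p[90:290,190:350],None,fx=3,fy=3))
p,d=snap("top",'top7');cv2.imwrite('pics/t7z.png',cv2.resize(p[100:250,200:350],None,fx=3,fy=3))
print(rel([654,-20.5,246],R.from_euler('xyz',[180,0,186.3],degrees=True)), r.sense()["tool_pos"])
E
```

```text
time: 10.35
tool_pos: [652.3, -20.3, 277.1]
tcp_rot: [179.9, -0.1, -173.6]
ft_force: [0.3, -0.3, -0.6]
finger_gap: -0.2
(array([0.0002, 0.0002, 0.0357]), array([0.0005, 0.0044, 0.0012])) [654.0267 -20.6899 281.7368]
```

View pics/s7z.png

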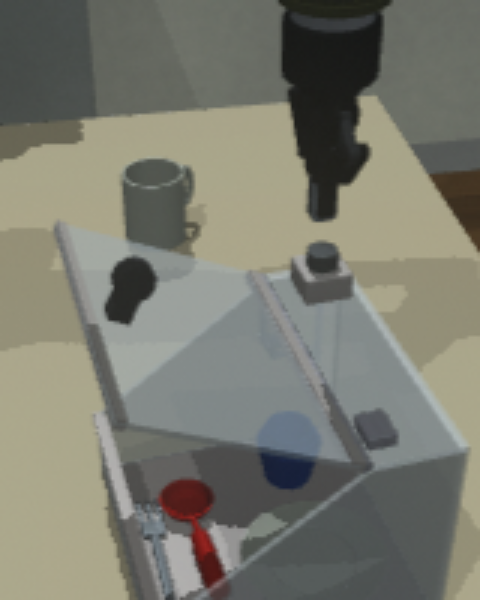

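View pics/t7z.png

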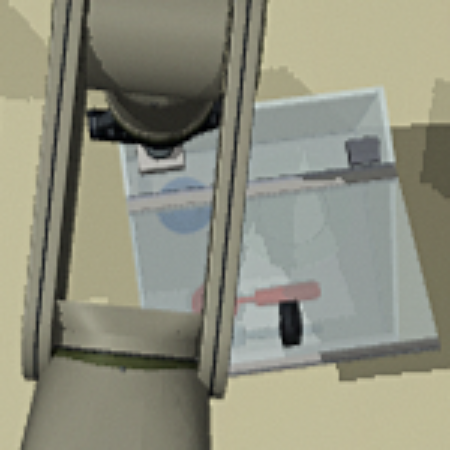

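Tip is centred above the button in the side view. Pressing slowly.

```bash
python3 -m crank '[[[0,0,0.015,0,0,0],[0,0,0.028,0,0,0],[0,0,0.037,0,0,0],[0,0,0.043,0,0,0],[0,0,0.048,0,0,0],[0,0,0.048,0,0,0],[0,0,0.048,0,0,0]]]' 1
python3 - <<'E'
from h import *
p,d=snap("side",'side8');cv2.imwrite('pics/s8z.png',cv2.resize(p[90:290,190:350],None,fx=3,fy=3))
E
```

```text
time: 11.32
tool_pos: [654.0, -20.7, 234.4]
tcp_rot: [180.0, 0.2, -173.6]
ft_force: [-4.7, -0.4, 5.5]
finger_gap: 0.3
```

View pics/s8z.png

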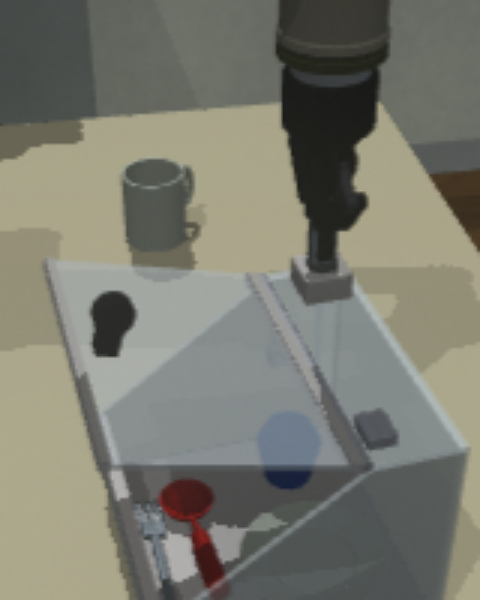

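Button pressed and the flap is sinking. Hold a little longer, then lift clear and let it shut.

```bash
python3 -m crank '[[[0,0,0,0,0,0],[0,0,0,0,0,0],[0,0,0,0,0,0],[0,0,0,0,0,0],[0,0,-0.02,0,0,0],[0,0,-0.04,0,0,0],[0,0,-0.06,0,0,0],[0,0,-0.06,0,0,0],[0,0,-0.06,0,0,0],[0,0,-0.06,0,0,0]]]' 1
python3 -m crank '[[[0,0,-0.03,0,0,0],[0,0,-0.06,0,0,0],[0,0,-0.09,0,0,0],[0,0,-0.09,0,0,0],[0,0,-0.09,0,0,0],[0,0,-0.09,0,0,0],[0,0,-0.09,0,0,0],[0,0,-0.09,0,0,0],[0,0,-0.09,0,0,0],[0,0,-0.09,0,0,0]]]' 1
python3 -m crank '[[[0,0,0,0,0,0],[0,0,0,0,0,0],[0,0,0,0,0,0],[0,0,0,0,0,0],[0,0,0,0,0,0],[0,0,0,0,0,0],[0,0,0,0,0,0],[0,0,0,0,0,0],[0,0,0,0,0,0],[0,0,0,0,0,0]]]' 1
python3 -m crank '[[[0,0,0,0,0,0],[0,0,0,0,0,0],[0,0,0,0,0,0],[0,0,0,0,0,0],[0,0,0,0,0,0],[0,0,0,0,0,0],[0,0,0,0,0,0],[0,0,0,0,0,0],[0,0,0,0,0,0],[0,0,0,0,0,0]]]' 1
python3 - <<'E'
from h import *
a=cv2.imread('pics/side0.png')
p,d=snap("side",'side9')
cv2.imwrite('pics/s9z.png',np.hstack([cv2.resize(x[150:350,200:390],None,fx=2,fy=2) for x in(a,p)]))
for n in("flap_grip","tub"):print(n,[ (k["conf"],k["pixel"]) for k in r.landmark_of(n,"side")[:1]])
E
```

```text
time: 12.62
tool_pos: [653.3, -20.7, 293.1]
tcp_rot: [180.0, 0.1, -173.6]
ft_force: [0.3, 1.0, -0.3]
finger_gap: -0.2
time: 13.88
tool_pos: [653.1, -20.8, 383.1]
tcp_rot: [180.0, 0.1, -173.6]
ft_force: [-0.3, 0.2, 0.2]
finger_gap: -0.3
time: 15.12
tool_pos: [653.1, -20.8, 383.1]
tcp_rot: [180.0, 0.1, -173.6]
ft_force: [0.1, 0.0, 0.4]
finger_gap: 0.2
time: 16.38
tool_pos: [653.1, -20.8, 383.1]
tcp_rot: [180.0, 0.1, -173.6]
ft_force: [-0.4, -0.2, 0.2]
finger_gap: -0.0
flap_grip []
tub [(0.77, [339.2, 360.7])]
```

View pics/s9z.png

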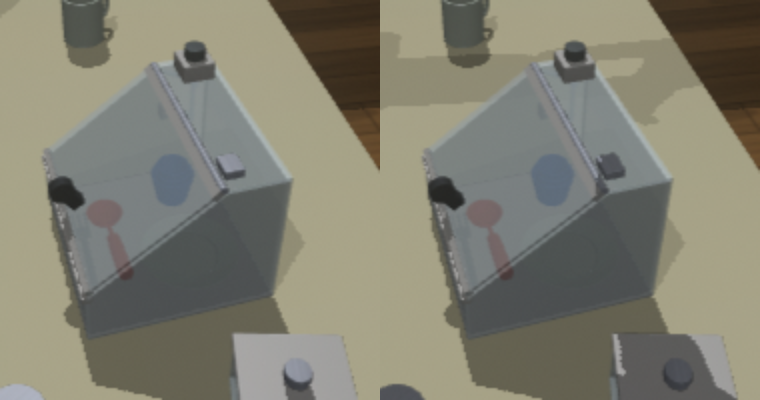

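The flap is shut, pixel-identical to the start; the tub hasn't moved (only the arm's shadow falls on it). I'll wait one more second to be sure it's at rest, then hand in.

```bash
python3 -m crank '[[[0,0,0,0,0,0],[0,0,0,0,0,0],[0,0,0,0,0,0],[0,0,0,0,0,0],[0,0,0,0,0,0],[0,0,0,0,0,0],[0,0,0,0,0,0],[0,0,0,0,0,0]]]'
python3 - <<'E'
from h import *
a=cv2.imread('pics/side9.png');p,d=snap("side",'side10')
print(np.abs(a.astype(int)-p)[150:330,200:360].mean(),np.abs(a.astype(int)-p)[230:300,215:260].max())
print(r.hand_in())
E
```

```text
time: 17.52
tool_pos: [653.1, -20.8, 383.2]
tcp_rot: [180.0, 0.1, -173.6]
ft_force: [-0.4, 0.6, -0.5]
finger_gap: -0.2
0.4355439814814815 4
the job is handed in; nothing more can be done
None
```

The stay works. I raised the flap by its pull to about 1.15 rad, and it locked. With the hand clear, it stood by itself for over 1.5 s. Pressing the release button about 10 mm set the flap sinking while the hand was still at the button, and it shut by itself. I handed the job in at about 17.5 s.

**Last checks:** the flap looks the same as it did at the start, and two pictures about 1 s apart show no movement. The wrist force is near zero with the hand 140 mm above the button. The tub looks unmoved.

**Misses and disagreements:**
- The network didn't find the pull in the later side picture, so I judged the flap shut from the pictures alone.
- The network put the tub about 4 pixels off its first reading. The pictures show no shift, so I take that as network error, helped by the arm's shadow on the tub.
- The first position estimates of the pull from the two cameras differed by up to 7 mm sideways. The jaws closed to about 15.5 mm on the 16 mm disc and held it.

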